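# Sweep the stray jar caps into the catch pan

### The arm

A 6-joint arm with a two-finger parallel gripper is mounted at the origin on the work surface. World frame = base frame: x ahead of the robot, y to its left, z up, the work surface at z = 0. Lengths are in m, angles in rad, forces in N, time in s.
With the tool pointing down it reaches from about 0.325 to 0.875 m from the base axis. Payload 4.4 kg.
Tool frame: the origin (TCP) lies at the very end of the fingers, on their centre line; the grasp point (between the pads) lies 19 mm behind it; z points along the fingers, y is the line along which they close (so a half turn about z gives the same grasp; the last joint's range is limited). The gripper opens to 85 mm and grips with 20 to 120 N. Pads are 22 mm wide; open, the fingers measure 114 mm over their backs; the gripper's body (76 mm by 85 mm) begins 54 mm behind the grasp point. The pads swing forward as they close: fully open they stand 13 mm farther back than shut.
Start: joints at [1.194, 0.207, 1.542, -0, 1.393, -0.15], TCP at [0.129, 0.56, 0.231] pointing down, gripper open.
Joint ranges: [-2.73, 2.73], [-0.86, 2.22], [0.23, 2.46], [-1.11, 4.25], [0.08, 2.63], [-2.82, 2.82]. Speed limits (rad/s): [2.79, 2.79, 3.14, 3.14, 3.14, 3.14].

### API

Orientations are given as a unit quaternion [x, y, z, w].
In Python, from plant import manip gives the robot as it stands.
- The arm moves only by the tool servo_tool, never from a script. Its argument "deltas" is a list of rows, each a list of 5 numbers: the shift along the world's x, y, z in mm, then the turn about the world's z in degrees, then the finger opening in mm, from 0 to 85.4. A call has 1 to 12 rows; each row shifts and turns the commanded pose from where the row before left it; what a row does not reach is not made up. A row lasts 1/12 s, in which the tool goes at most 41.7 mm and 7.16 degrees, less where a joint would pass 70% of its speed; a pose out of reach is approached as far as the arm can. A call is refused whole if a number of a shift passes 41.7 or a number of a turn 7.16, either way. A call with a gripper value outside its range is refused whole. The fingers move at their own pace and stop on an object; "squeeze" is the grip in N (left out, the last holds). Time passes only in rows, so rows that do not move let the fingers close. It gives the time, the measured TCP pose, the force, the opening and the grip force at its end, in the units of the state.
- manip.get_state(): the state, without advancing time (a new reading comes with each control period).
- manip.read_camera(name): name is "scene" or "top"; returns a dict with "pixels" (420x560x3 uint8, red, green, blue), "range_z" (420x560 float32, m along the optical axis (not along the pixel's ray), 0 where there is no reading), "K" (3x3 intrinsics, pixels), "view" (4x4, takes a point from world to camera coordinates). Camera axes: x right, y up, looking along -z (the intrinsics and any distortion apply to the point x, -y, -z); pixel columns grow to the right and rows downward; lengths in m; the calibration is good to about 2 mm. A picture is of the moment at which its call begins.
- manip.close_job(): hands the job in; it is judged then, once.
The state is a dict: "t": time; "joint_pos": joint angles; "joint_vel": joint speeds; "tau": joint torques, N m; "eef_pos": TCP position; "tcp_rot": TCP orientation; "ft_force": force on the tool from outside, world axes, zero at the start; "torque": the same for the moment, N m; "finger_gap": opening from 0.0 (shut) to 1.0 (fully open); "grasp_force": force on a finger pad.
Only numpy, scipy, OpenCV 4.12 (cv2) and the standard library are available. Lean on these libraries where they do the work, as an engineer would, in place of code of your own. Each camera call takes 0.05 s, during which the arm holds its last target. There are 200 camera calls.

### The job

Clear the packing bench: with the fingertips, sweep the three loose red caps across the bench and over the lip into the open side of the catch pan, so that all three lie flat on its floor, wholly past the lip. Only push them along, do not pick them up, and leave the jars and the screwdriver where they are.

Things in the scene. Friction and masses are not known exactly. Their poses are not given: they have to be found in the camera images.
- pan: Bare metal catch pan, fixed to the bench. Origin on the bench under the floor's centre; its +x points from the open side to the back wall, z up. Floor 2 mm thick, x -90 to +90 mm, y -140 to +140 mm; walls 3 mm thick, 35 mm high on both sides and the back; blue handle behind (to x = 220 mm, under 45 mm high). At the open side a ramp lip, x -115 to -90 mm, rises from bench to floor.
- cap1: One of three loose alike red plastic press-on caps: a round disc 68 mm across and 14 mm high, about 12 g, lying flat on the bench. Its origin is the centre of its underside, its z up; its yaw means nothing.
- cap2: One of three loose alike red plastic press-on caps: a round disc 68 mm across and 14 mm high, about 12 g, lying flat on the bench. Its origin is the centre of its underside, its z up; its yaw means nothing.
- cap3: One of three loose alike red plastic press-on caps: a round disc 68 mm across and 14 mm high, about 12 g, lying flat on the bench. Its origin is the centre of its underside, its z up; its yaw means nothing.
- jar1: One of three filled clear plastic jars of dried rosebuds with a silvery seamed lid, 66 mm across and 112 mm tall, standing loose on the bench near the caps. Its origin is the centre of its underside, its z up.
- jar2: One of three filled clear plastic jars of dried rosebuds with a silvery seamed lid, 66 mm across and 112 mm tall, standing loose on the bench near the caps. Its origin is the centre of its underside, its z up.
- jar3: One of three filled clear plastic jars of dried rosebuds with a silvery seamed lid, 66 mm across and 112 mm tall, standing loose on the bench near the caps. Its origin is the centre of its underside, its z up.
- screwdriver: Screwdriver with a yellow handle lying loose on the bench at the robot's side of the caps, 180 mm long, under 35 mm high, along its own x (handle to -x). Its origin lies on the bench under its middle.

How it is judged:
By the outcome, as a careful person would: the job done as asked, in the order asked, and still so for the second after the job is handed in, with the robot touching nothing.
It also fails if it takes over 72 s, if anything falls off the work surface, if the arm or the gripper's body presses on something with over 40 N, if the wrist force passes 120 N, or if a joint passes its speed limit or range.

## Working session

There is one attempt and no reset: what is moved stays moved. The work goes in short steps, Python scripts to look and compute and a tool call to move; the robot and the scene stay as the last step left them, time stands still between calls to the robot, and variables do not carry over. Pictures are saved under pics/ and viewed, at most 10 in all, crops included, and the job is handed in when it is done.

Besides the shell and the picture viewer there is one more tool, called as name(argument=value, ...), one argument or row to a line, values as JSON. servo_tool: Moves the arm, as the interface text tells. Its arguments: {"type":"object","properties":{"deltas":{"type":"array"},"squeeze":{"type":"number"}},"required":["deltas"]}

```bash
mkdir -p pics
cat > h.py <<'E'
import numpy as np, cv2
from plant import manip
def world(c):
    z=c["range_z"].astype(float);K=c["K"];h,w=z.shape
    u,v=np.meshgrid(np.arange(w),np.arange(h))
    p=np.stack([(u-K[0,2])/K[0,0]*z,-(v-K[1,2])/K[1,1]*z,-z,np.ones_like(z)],-1)
    W=p@np.linalg.inv(c["view"]).T
    W[z==0]=np.nan
    return W[...,:3]
def save(c,n): cv2.imwrite(n,c["pixels"][...,::-1])
def red(c):
    p=c["pixels"].astype(int);return ((p[...,0]>110)&(p[...,1]<0.45*p[...,0])&(p[...,2]<0.45*p[...,0])).astype(np.uint8)
def blobs(c,W,m,amin=150):
    n,l,s,ce=cv2.connectedComponentsWithStats(m)
    for i in range(1,n):
        if s[i,4]<amin: continue
        q=W[l==i];q=q[~np.isnan(q[:,0])]
        if len(q)<20: continue
        zt=np.percentile(q[:,2],90);t=q[q[:,2]>zt-.006]
        (x,y),r=cv2.minEnclosingCircle((t[:,:2]*1000).astype(np.float32))
        print("px",ce[i].round(),"n",s[i,4],"ctr mm",round(x),round(y),"r",round(r),"ztop",round(zt*1000),"zmin",round(q[:,2].min()*1000), "mean",(t.mean(0)*1000).round())
E
python3 - <<'E'
from h import *
for n in("scene","top"):
    c=manip.read_camera(n);save(c,f"pics/{n}0.png");W=world(c);print(n,np.linalg.inv(c["view"])[:3].round(3).tolist());blobs(c,W,red(c))
    np.savez(f"{n}0.npz",W=W,p=c["pixels"])
s=manip.get_state();print(s["t"],s["eef_pos"],s["tcp_rot"])
E
```

```text
scene [[-0.331, -0.788, 0.52, 1.209], [0.944, -0.283, 0.172, 0.164], [0.011, 0.547, 0.837, 1.055]]
px [125.  25.] n 275 ctr mm 161 -619 r 34 ztop 115 zmin 107 mean [ 162. -620.  113.]
px [90. 35.] n 282 ctr mm 232 -690 r 34 ztop 116 zmin 107 mean [ 233. -690.  113.]
px [54. 45.] n 293 ctr mm 302 -756 r 35 ztop 115 zmin 108 mean [ 302. -759.  113.]
px [73. 92.] n 371 ctr mm 441 -621 r 34 ztop 115 zmin 106 mean [ 442. -620.  113.]
px [ 33. 104.] n 396 ctr mm 513 -688 r 35 ztop 116 zmin 108 mean [ 512. -689.  113.]
px [270. 201.] n 442 ctr mm 523 -63 r 32 ztop 16 zmin 7 mean [524. -63.  14.]
px [203. 204.] n 456 ctr mm 586 -213 r 32 ztop 16 zmin 7 mean [ 586. -212.   14.]
px [278. 245.] n 528 ctr mm 632 -7 r 33 ztop 16 zmin 8 mean [633.  -6.  14.]
top [[-0.026, 0.98, -0.196, 0.371], [-1.0, -0.023, 0.017, -0.031], [0.013, 0.196, 0.98, 1.048]]
px [253. 183.] n 569 ctr mm 630 -5 r 32 ztop 17 zmin 10 mean [630.  -5.  15.]
px [342. 201.] n 586 ctr mm 582 -211 r 32 ztop 17 zmin 10 mean [ 582. -211.   15.]
px [278. 229.] n 616 ctr mm 519 -61 r 32 ztop 17 zmin 9 mean [519. -61.  15.]
px [549. 254.] n 628 ctr mm 440 -617 r 33 ztop 116 zmin 109 mean [ 440. -613.  114.]
0.1 [0.12847971 0.55974085 0.23018548] [ 1.12643994e-01  9.93634842e-01 -1.02671212e-03 -2.78031446e-04]
```

View pics/scene0.png

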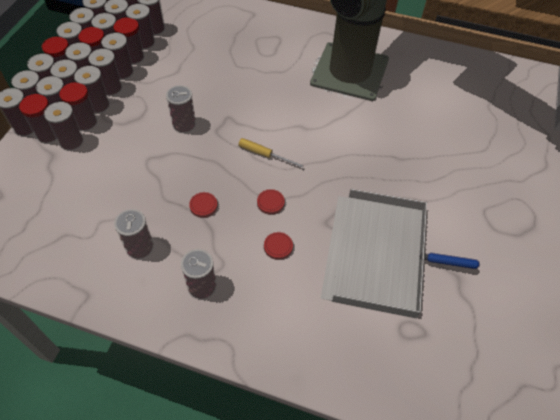

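View pics/top0.png

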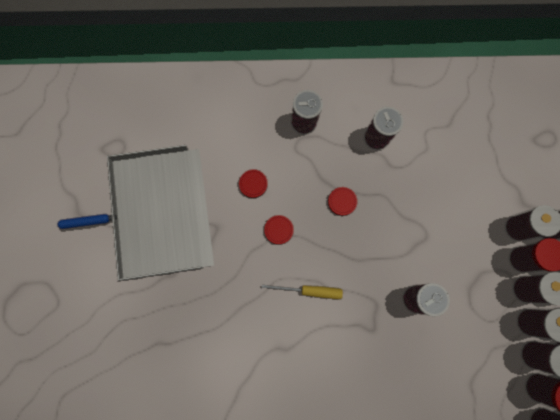

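The scene view shows the caps at (270,201), (203,204) and (278,245), the jars near (180,108), (135,233) and (200,272), and the screwdriver at (270,153). The pan is at (380,250), with its open side facing the caps. The top view agrees: caps at (278,229), (342,201) and (253,183), pan at (160,213).

Run:
```python
from h import *
for n in("scene","top"):
    d=np.load(n+"0.npz");W=d["W"];p=d["p"].astype(int)
    print(n)
    x,y,z=W[...,0],W[...,1],W[...,2]
    area=(x>.3)&(x<.95)&(y>-.55)&(y<.6)
    m=(area&(z>.1)&(z<.125)).astype(np.uint8)
    k,l,s,ce=cv2.connectedComponentsWithStats(m)
    for i in range(1,k):
        if s[i,4]>80:
            q=W[l==i]; (a,b),r=cv2.minEnclosingCircle((q[:,:2]*1000).astype(np.float32));print("jar",round(a),round(b),round(r))
    ye=area&(p[...,0]>120)&(p[...,2]<.5*p[...,0])&(p[...,1]>.55*p[...,0])
    q=W[ye];print("yellow",(np.nanmin(q,0)*1000).round(),(np.nanmax(q,0)*1000).round(),len(q))
    bl=area&(p[...,2]>80)&(p[...,0]<.5*p[...,2]);q=W[bl];q=q[q[:,1]>0]
    print("blue",(np.nanmin(q,0)*1000).round(),(np.nanmax(q,0)*1000).round(),(q.mean(0)*1000).round())
    m=(area&(z>.028)&(z<.042)&(y>.05)&~bl&~ye)
    k,l,s,ce=cv2.connectedComponentsWithStats(m.astype(np.uint8))
    i=1+np.argmax(s[1:,4]);q=W[m&(y<.45)]
    r=cv2.minAreaRect((q[:,:2]*1000).astype(np.float32));print("walls",len(q),r,cv2.boxPoints(r).round().tolist())
    r=W[area&(y>0)&(y<.4)&(z<.01)];
# screwdriver shaft pixels top: (263,288)..(342,294); scene (303,168)
d=np.load("top0.npz")["W"];print((d[288,[263,280,300,340]]*1000).round(), (d[[150,185,210,235,264],[190,203,207,209,211]]*1000).round())
d=np.load("scene0.npz")["W"];print((d[[168,145],[302,242]]*1000).round(),(d[[194,300,],[348,325]]*1000).round())
```

```text
scene
jar 356 -370 36
jar 739 -305 34
jar 782 -132 34
yellow [ 370. -199.   11.] [ 395. -113.   29.] 208
blue [538. 319.  25.] [565. 427.  44.] [552. 373.  35.]
walls 710 ((559.1844482421875, 278.14605712890625), (289.88330078125, 303.09326171875), 7.318088054656982) [[396.0, 410.0], [435.0, 109.0], [722.0, 146.0], [684.0, 447.0]]
top
jar 782 -130 34
jar 738 -304 34
jar 356 -366 33
yellow [ 364. -195.   20.] [ 390. -111.   31.] 280
blue [535. 321.  29.] [559. 429.  45.] [546. 374.  38.]
walls 771 ((559.3023071289062, 280.20367431640625), (286.8753356933594, 303.4613952636719), 7.179041385650635) [[398.0, 413.0], [436.0, 112.0], [721.0, 148.0], [683.0, 449.0]]
[[ 389.  -23.   -0.]
 [ 387.  -61.   16.]
 [ 386. -107.    3.]
 [ 384. -194.   19.]] [[716. 143.   3.]
 [631. 112.   1.]
 [571. 103.  -1.]
 [512.  98.   0.]
 [445.  93.   2.]]
[[ 391.  -24.   -1.]
 [ 385. -189.   17.]] [[431. 108.   1.]
 [723. 132.   2.]]
```

servo_tool(
  deltas=[
    [17, -28, 0, -7, 40],
    [17, -28, 0, -7, 40],
    [17, -28, 0, -7, 40],
    [17, -28, 0, -7, 40],
    [17, -28, 0, -7, 40],
    [17, -28, 0, -7, 40],
    [17, -28, 0, -7, 40],
    [17, -28, 0, -7, 40],
    [17, -28, 0, -7, 40],
    [17, -28, 0, -7, 40],
    [17, -28, 0, 0, 40],
    [17, -28, 0, 0, 40],
  ],
  squeeze=20,
)

```text
t: 1.1
eef_pos: [0.3329, 0.2228, 0.231]
tcp_rot: [0.662, 0.749, -0.0, -0.0]
ft_force: [0.8, -0.6, -0.2]
finger_gap: 0.465
grasp_force: 0.0
```

servo_tool(
  deltas=[
    [16, -28, -9, 0, 40],
    [16, -28, -9, 0, 40],
    [16, -28, -9, 0, 40],
    [16, -28, -9, 0, 40],
    [16, -28, -9, 0, 40],
    [16, -28, -9, 0, 40],
    [16, -28, -9, 0, 40],
    [16, -28, -9, 0, 40],
    [16, -28, -9, 0, 40],
    [16, -28, -9, 0, 40],
    [16, -28, -9, 0, 40],
    [0, 0, 0, 0, 40],
  ],
)

```text
t: 2.1
eef_pos: [0.5101, -0.0881, 0.1304]
tcp_rot: [0.664, 0.748, -0.001, 0.0]
ft_force: [-0.4, 0.1, 0.5]
finger_gap: 0.469
grasp_force: 0.0
```

servo_tool(
  deltas=[
    [17, -27, -15, 0, 40],
    [0, 0, -20, 0, 40],
    [0, 0, -20, 0, 40],
    [0, 0, -20, 0, 40],
    [0, 0, -20, 0, 40],
    [0, 0, -15, 0, 40],
    [0, 0, -10, 0, 40],
    [0, 0, -5, 0, 40],
    [0, 0, 0, 0, 40],
  ],
)

```text
t: 2.85
eef_pos: [0.5247, -0.11, 0.0062]
tcp_rot: [0.662, 0.749, -0.0, -0.001]
ft_force: [0.1, 1.2, 0.2]
finger_gap: 0.465
grasp_force: 0.0
```

Run:
```python
from h import *
c=manip.read_camera("scene");W=world(c);blobs(c,W,red(c)[:, :]);
cv2.imwrite("pics/s1.png",cv2.resize(c["pixels"][140:300,160:380,::-1],None,fx=3,fy=3,interpolation=cv2.INTER_CUBIC))
```

```text
px [125.  25.] n 286 ctr mm 163 -621 r 35 ztop 115 zmin 107 mean [ 163. -619.  113.]
px [90. 35.] n 298 ctr mm 234 -692 r 36 ztop 116 zmin 107 mean [ 233. -690.  113.]
px [54. 45.] n 314 ctr mm 301 -760 r 34 ztop 116 zmin 107 mean [ 303. -760.  113.]
px [73. 92.] n 389 ctr mm 442 -618 r 35 ztop 116 zmin 107 mean [ 442. -620.  113.]
px [ 33. 104.] n 421 ctr mm 510 -689 r 36 ztop 115 zmin 97 mean [ 512. -690.  113.]
px [203. 204.] n 465 ctr mm 587 -212 r 34 ztop 16 zmin 8 mean [ 587. -212.   14.]
px [278. 245.] n 540 ctr mm 633 -6 r 33 ztop 16 zmin 6 mean [633.  -6.  14.]
```

View pics/s1.png

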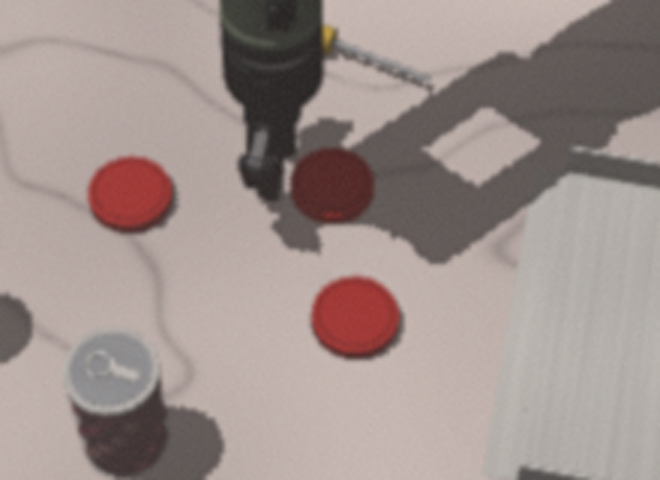

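The fingers (crop 262,170) stand just behind the cap (crop 333,185), with their tips near the bench. I'll start pushing.

servo_tool(
  deltas=[
    [0, 0, -3, 0, 40],
    [-1, 8, 0, 0, 40],
    [-1, 8, 0, 0, 40],
    [-1.5, 12, 0, 0, 40],
    [-1.5, 12, 0, 0, 40],
    [-1.5, 12, 0, 0, 40],
    [-1.5, 12, 0, 0, 40],
    [-1.5, 12, 0, 0, 40],
    [-1.5, 12, 0, 0, 40],
    [-1.5, 12, 0, 0, 40],
    [-1, 8, 0, 0, 40],
    [0, 0, 0, 0, 40],
  ],
)

```text
t: 3.9
eef_pos: [0.5116, -0.0007, 0.0041]
tcp_rot: [0.661, 0.75, -0.0, -0.001]
ft_force: [1.0, 0.4, 0.4]
finger_gap: 0.472
grasp_force: 0.0
```

Run:
```python
from h import *
c=manip.read_camera("scene");W=world(c);blobs(c,W,red(c)[120:] if 0 else red(c));
cv2.imwrite("pics/s2.png",cv2.resize(c["pixels"][140:300,160:380,::-1],None,fx=3,fy=3,interpolation=cv2.INTER_CUBIC))
```

```text
px [125.  25.] n 284 ctr mm 162 -621 r 34 ztop 115 zmin 108 mean [ 163. -619.  113.]
px [90. 35.] n 297 ctr mm 232 -689 r 35 ztop 116 zmin 107 mean [ 233. -689.  113.]
px [54. 45.] n 309 ctr mm 302 -759 r 35 ztop 116 zmin 107 mean [ 303. -759.  113.]
px [73. 92.] n 385 ctr mm 441 -619 r 35 ztop 116 zmin 107 mean [ 442. -619.  113.]
px [ 33. 104.] n 416 ctr mm 512 -689 r 36 ztop 116 zmin 107 mean [ 512. -689.  113.]
px [203. 204.] n 462 ctr mm 586 -213 r 33 ztop 16 zmin 7 mean [ 587. -212.   14.]
px [278. 245.] n 537 ctr mm 633 -7 r 33 ztop 16 zmin 7 mean [634.  -6.  14.]
```

View pics/s2.png

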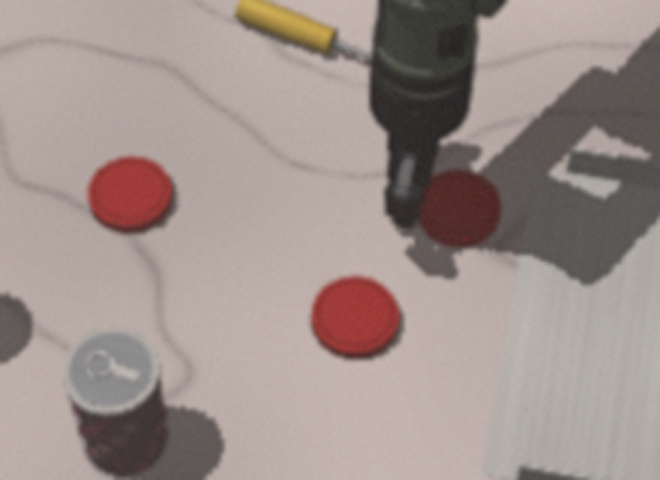

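The cap moved with the fingers (crop 460,208) and stays nested between them. I'll carry on into the pan.

servo_tool(
  deltas=[
    [-1, 8, 0, 0, 40],
    [-1.5, 12, 0, 0, 40],
    [-1.5, 12, 0, 0, 40],
    [-1.5, 12, 0, 0, 40],
    [-1.5, 12, 1, 0, 40],
    [-1.5, 12, 1, 0, 40],
    [-1.5, 12, 0, 0, 40],
    [-1.5, 12, 0, 0, 40],
    [-1.5, 12, 0, 0, 40],
    [-1.5, 12, 0, 0, 40],
    [-1.5, 12, 0, 0, 40],
    [-1.5, 12, 0, 0, 40],
  ],
)

```text
t: 4.95
eef_pos: [0.4946, 0.1386, 0.0063]
tcp_rot: [0.662, 0.749, -0.0, 0.0]
ft_force: [-0.4, 0.3, 0.1]
finger_gap: 0.47
grasp_force: 0.1
```

servo_tool(
  deltas=[
    [-1.5, 12, 0, 0, 40],
    [-1.5, 12, 0, 0, 40],
    [-1.5, 12, 0, 0, 40],
    [-1, 10, 0, 0, 40],
    [-1, 8, 0, 0, 40],
    [-0.5, 4, 0, 0, 40],
    [0, 2, 0, 0, 40],
    [0, 0, 0, 0, 40],
    [0.5, -4, 0, 0, 40],
    [1, -8, 0, 0, 40],
    [0, 0, 20, 0, 40],
    [0, 0, 30, 0, 40],
  ],
)

```text
t: 5.95
eef_pos: [0.486, 0.1831, 0.0535]
tcp_rot: [0.663, 0.749, -0.004, -0.002]
ft_force: [0.7, 0.0, -0.4]
finger_gap: 0.468
grasp_force: 0.0
```

```bash
cat >> h.py <<'E'
def pan(x,y):
    a,b=x-567,y-219;return round(-.125*a+.992*b),round(-.992*a-.125*b)
def look(name,f=None,loc=True):
    c=manip.read_camera(name);W=world(c);p=c["pixels"].astype(int)
    m=((p[...,0]>45)&(p[...,1]<.5*p[...,0])&(p[...,2]<.5*p[...,0])&(W[...,2]>.004)&(W[...,2]<.03)&(W[...,0]>.35)&(W[...,1]>-.5)).astype(np.uint8)
    n,l,s,ce=cv2.connectedComponentsWithStats(m)
    for i in range(1,n):
        if s[i,4]>120:
            q=W[l==i];(x,y),r=cv2.minEnclosingCircle((q[:,:2]*1000).astype(np.float32));print(name,s[i,4],"ctr",round(x),round(y),"r",round(r),"pan",pan(x,y),"z",(np.percentile(q[:,2],[10,90])*1000).round())
    if f: cv2.imwrite(f,cv2.resize(c["pixels"][80:320,100:480,::-1],None,fx=2,fy=2,interpolation=cv2.INTER_CUBIC))
E
python3 -c "
from h import *
look('scene','pics/s3.png');look('top')"
```

```text
scene 479 ctr 585 -213 r 34 pan (-430, 36) z [11. 16.]
scene 431 ctr 485 238 r 33 pan (29, 79) z [13. 18.]
scene 557 ctr 633 -7 r 33 pan (-232, -37) z [11. 16.]
top 608 ctr 629 -4 r 33 pan (-229, -33) z [12. 17.]
top 625 ctr 582 -211 r 33 pan (-428, 39) z [12. 17.]
```

View pics/s3.png

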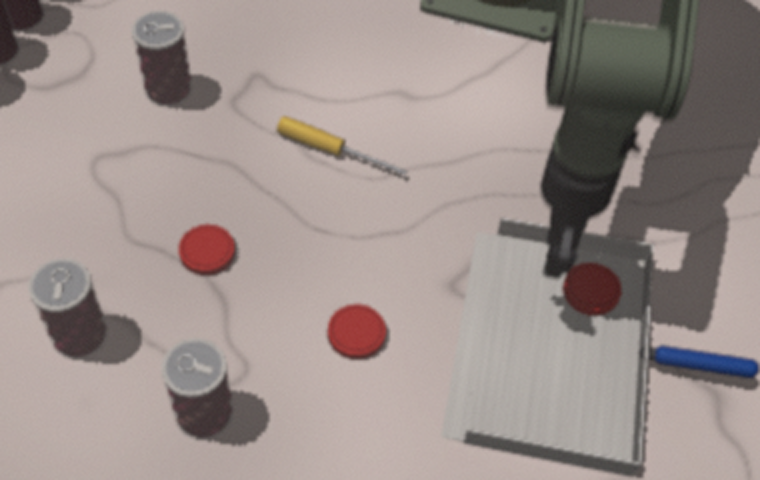

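Cap 1 lies in the pan (crop 592,289, pan x≈29). On to the next cap (crop 357,330).

servo_tool(
  deltas=[
    [15, -25, 10, 0, 40],
    [15, -25, 0, 0, 40],
    [15, -25, 0, 0, 40],
    [15, -25, 0, 0, 40],
    [15, -25, 0, 0, 40],
    [15, -25, 0, 0, 40],
    [15, -25, 0, 0, 40],
    [15, -25, 0, 0, 40],
    [15, -25, 0, 0, 40],
    [16, -23, 0, 0, 40],
    [0, 0, 0, 0, 40],
    [0, 0, 0, 0, 40],
  ],
)

```text
t: 7.05
eef_pos: [0.6403, -0.0651, 0.0656]
tcp_rot: [0.664, 0.748, -0.0, -0.0]
ft_force: [0.0, 0.3, 0.0]
finger_gap: 0.466
grasp_force: 0.0
```

servo_tool(
  deltas=[
    [0, 0, -15, 0, 40],
    [0, 0, -15, 0, 40],
    [0, 0, -15, 0, 40],
    [0, 0, -8, 0, 40],
    [0, 0, -5, 0, 40],
    [0, 0, 0, 0, 40],
  ],
)

```text
t: 7.55
eef_pos: [0.6385, -0.0618, 0.0067]
tcp_rot: [0.662, 0.75, -0.001, -0.002]
ft_force: [0.5, -0.8, 0.2]
finger_gap: 0.47
grasp_force: 0.0
```

servo_tool(
  deltas=[
    [-1, 8, -3, 0, 40],
    [-1, 8, 0, 0, 40],
    [-1.5, 12, 0, 0, 40],
    [-1.5, 12, 0, 0, 40],
    [-1.5, 12, 0, 0, 40],
    [-1.5, 12, 0, 0, 40],
    [-1.5, 12, 0, 0, 40],
    [-1.5, 12, 0, 0, 40],
    [-1.5, 12, 0, 0, 40],
    [-1.5, 12, 0, 0, 40],
    [-1.5, 12, 1, 0, 40],
    [-1.5, 12, 1, 0, 40],
  ],
)

```text
t: 8.55
eef_pos: [0.6229, 0.0746, 0.0072]
tcp_rot: [0.662, 0.749, -0.0, -0.0]
ft_force: [0.7, -0.8, 0.8]
finger_gap: 0.469
grasp_force: 0.0
```

servo_tool(
  deltas=[
    [-1.5, 12, 0, 0, 40],
    [-1.5, 12, 0, 0, 40],
    [-1.5, 12, 0, 0, 40],
    [-1.5, 12, 0, 0, 40],
    [-1.5, 12, 0, 0, 40],
    [-1.5, 12, 0, 0, 40],
    [-1.5, 12, 0, 0, 40],
    [-1.5, 12, 0, 0, 40],
    [-1.5, 12, 0, 0, 40],
    [-1.5, 12, 0, 0, 40],
    [-1, 8, 0, 0, 40],
    [-0.5, 4, 0, 0, 40],
  ],
)

```text
t: 9.55
eef_pos: [0.6064, 0.2069, 0.0072]
tcp_rot: [0.662, 0.75, 0.0, -0.0]
ft_force: [-0.6, 0.0, -0.0]
finger_gap: 0.467
grasp_force: 0.0
```

servo_tool(
  deltas=[
    [0, 2, 0, 0, 40],
    [0, 0, 0, 0, 40],
    [0.5, -4, 0, 0, 40],
    [1, -8, 0, 0, 40],
    [0, 0, 20, 0, 40],
    [0, 0, 40, 0, 40],
    [0, 0, 0, 0, 40],
  ],
)

```text
t: 10.13
eef_pos: [0.6139, 0.1948, 0.0747]
tcp_rot: [0.663, 0.749, 0.005, 0.004]
ft_force: [1.1, 0.3, 2.0]
finger_gap: 0.467
grasp_force: 0.0
```

```bash
python3 -c "
from h import *
look('scene','pics/s4.png');look('top')"
```

```text
scene 482 ctr 586 -214 r 33 pan (-432, 35) z [11. 16.]
scene 195 ctr 488 240 r 33 pan (31, 76) z [11. 18.]
scene 611 ctr 604 246 r 34 pan (22, -40) z [12. 18.]
top 623 ctr 583 -211 r 33 pan (-429, 38) z [12. 17.]
top 233 ctr 478 220 r 26 pan (13, 88) z [14. 20.]
```

View pics/s4.png

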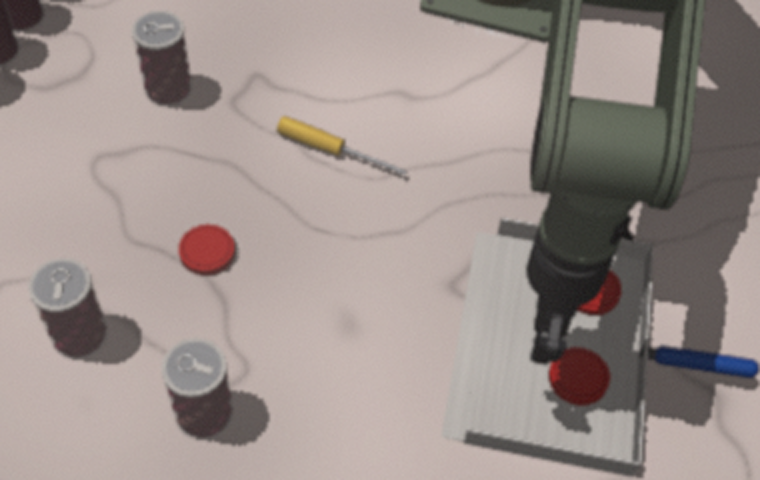

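Both caps are in the pan (crop 579,376 and 597,292), and the last one is at crop 207,248. I'll travel over it and come down behind it.

servo_tool(
  deltas=[
    [-2, -36, 10, 0, 40],
    [-2, -36, 0, 0, 40],
    [-2, -36, 0, 0, 40],
    [-2, -36, 0, 0, 40],
    [-2, -36, 0, 0, 40],
    [-2, -36, 0, 0, 40],
    [-2, -36, 0, 0, 40],
    [-2, -36, 0, 0, 40],
    [-2, -36, 0, 0, 40],
    [-2, -36, 0, 0, 40],
    [-2, -36, 0, 0, 40],
    [-2, -36, 0, 0, 40],
  ],
)

```text
t: 11.23
eef_pos: [0.5823, -0.2385, 0.0757]
tcp_rot: [0.663, 0.749, -0.0, -0.001]
ft_force: [0.5, 0.5, 0.4]
finger_gap: 0.467
grasp_force: 0.0
```

servo_tool(
  deltas=[
    [1, -38, 0, 0, 40],
    [0, 0, 0, 0, 40],
    [0, 0, 0, 0, 40],
  ],
)

```text
t: 11.48
eef_pos: [0.5837, -0.2773, 0.0759]
tcp_rot: [0.664, 0.748, -0.0, -0.001]
ft_force: [0.8, 0.1, -0.4]
finger_gap: 0.467
grasp_force: 0.0
```

servo_tool(
  deltas=[
    [8, 3, -10, 0, 40],
    [0, 0, -15, 0, 40],
    [0, 0, -15, 0, 40],
    [0, 0, -15, 0, 40],
    [0, 0, -10, 0, 40],
    [0, 0, -5, 0, 40],
    [0, 0, -2, 0, 40],
    [0, 0, 0, 0, 40],
  ],
)

```text
t: 12.15
eef_pos: [0.5931, -0.271, 0.0046]
tcp_rot: [0.662, 0.749, -0.0, -0.0]
ft_force: [0.4, 0.1, 0.1]
finger_gap: 0.47
grasp_force: 0.0
```

servo_tool(
  deltas=[
    [-1, 8, 0, 0, 40],
    [-1, 8, 0, 0, 40],
    [-1.5, 12, 0, 0, 40],
    [-1.5, 12, 0, 0, 40],
    [-1.5, 12, 0, 0, 40],
    [-1.5, 12, 0, 0, 40],
    [-1.5, 12, 0, 0, 40],
    [-1.5, 12, 0, 0, 40],
    [-1.5, 12, 0, 0, 40],
    [-1.5, 12, 0, 0, 40],
    [-1.5, 12, 0, 0, 40],
    [-1.5, 12, 0, 0, 40],
  ],
)

```text
t: 13.15
eef_pos: [0.5761, -0.1344, 0.0053]
tcp_rot: [0.662, 0.749, 0.0, -0.0]
ft_force: [0.1, 0.3, -0.2]
finger_gap: 0.469
grasp_force: 0.1
```

```bash
python3 -c "
from h import *
look('scene');look('top')"
```

```text
scene 528 ctr 485 235 r 34 pan (26, 79) z [12. 18.]
scene 630 ctr 604 246 r 33 pan (23, -40) z [12. 18.]
top 631 ctr 600 247 r 33 pan (24, -36) z [15. 20.]
top 666 ctr 482 238 r 33 pan (29, 82) z [15. 19.]
```

servo_tool(
  deltas=[
    [-1, 8, 0, 0, 40],
    [-1.5, 12, 0, 0, 40],
    [-1.5, 12, 0, 0, 40],
    [-1.5, 12, 0, 0, 40],
    [-1.5, 12, 0, 0, 40],
    [-1.5, 12, 0, 0, 40],
    [-1.5, 12, 0, 0, 40],
    [-1.5, 12, 0, 0, 40],
    [-1.5, 12, 0, 0, 40],
    [-1.5, 12, 0, 0, 40],
    [-1.5, 12, 0, 0, 40],
    [-1.5, 12, 0, 0, 40],
  ],
)

```text
t: 14.25
eef_pos: [0.5586, 0.0057, 0.0053]
tcp_rot: [0.662, 0.749, 0.0, 0.0]
ft_force: [-0.1, -0.6, -0.0]
finger_gap: 0.466
grasp_force: 0.0
```

servo_tool(
  deltas=[
    [-1.5, 12, 0, 0, 40],
    [-1.5, 12, 0, 0, 40],
    [-1.5, 12, 0, 0, 40],
    [-1.5, 12, 1, 0, 40],
    [-1.5, 12, 1, 0, 40],
    [-1.5, 12, 0, 0, 40],
    [-1.5, 12, 0, 0, 40],
    [-1.5, 12, 0, 0, 40],
    [-1.5, 12, 0, 0, 40],
    [-1.5, 12, 0, 0, 40],
    [-1, 8, 0, 0, 40],
    [-1, 6, 0, 0, 40],
  ],
)

```text
t: 15.25
eef_pos: [0.5415, 0.1396, 0.0072]
tcp_rot: [0.662, 0.75, -0.0, -0.0]
ft_force: [0.4, -1.1, 0.3]
finger_gap: 0.464
grasp_force: 0.0
```

```bash
python3 -c "
from h import *
look('scene','pics/s5.png');look('top')"
```

```text
scene 532 ctr 485 235 r 34 pan (26, 79) z [12. 18.]
scene 409 ctr 539 177 r 32 pan (-38, 33) z [12. 18.]
scene 634 ctr 603 247 r 34 pan (23, -40) z [13. 18.]
top 135 ctr 527 195 r 22 pan (-18, 43) z [15. 20.]
```

View pics/s5.png

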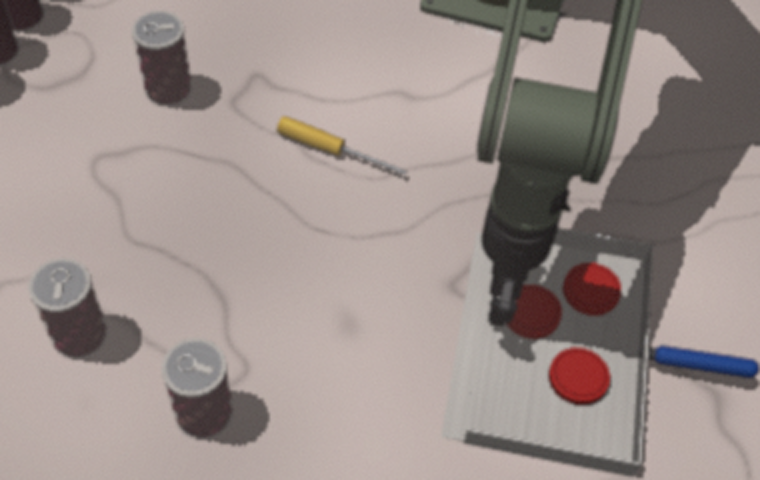

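The third cap is in (crop 533,312), with its rear edge about 18 mm past the lip. I'll nudge it a bit further, back off and lift.

servo_tool(
  deltas=[
    [-0.5, 5, 0, 0, 40],
    [0, 3, 0, 0, 40],
    [0, 0, 0, 0, 40],
    [0.5, -4, 0, 0, 40],
    [1, -8, 0, 0, 40],
    [1, -8, 0, 0, 40],
    [0, 0, 20, 0, 40],
    [0, 0, 40, 0, 40],
    [0, 0, 40, 0, 40],
    [0, -20, 40, 0, 40],
    [0, -40, 20, 0, 40],
    [0, -40, 0, 0, 40],
  ],
)

```text
t: 16.35
eef_pos: [0.5481, 0.0292, 0.1701]
tcp_rot: [0.661, 0.75, 0.004, 0.005]
ft_force: [1.5, -0.4, -0.2]
finger_gap: 0.467
grasp_force: 0.0
```

servo_tool(
  deltas=[
    [0, -40, 0, 0, 40],
    [0, -40, 0, 0, 40],
    [0, -20, 0, 0, 40],
    [0, 0, 0, 0, 40],
    [0, 0, 0, 0, 40],
  ],
)

```text
t: 16.77
eef_pos: [0.5434, -0.0715, 0.1631]
tcp_rot: [0.664, 0.748, 0.0, -0.0]
ft_force: [-0.2, 0.6, -0.2]
finger_gap: 0.469
grasp_force: 0.0
```

```bash
python3 -c "
from h import *
look('scene','pics/s6.png');look('top')"
```

```text
scene 543 ctr 484 236 r 34 pan (27, 80) z [12. 18.]
scene 569 ctr 538 185 r 34 pan (-30, 33) z [12. 18.]
scene 631 ctr 603 247 r 34 pan (23, -40) z [13. 18.]
top 630 ctr 601 247 r 34 pan (24, -37) z [15. 20.]
top 653 ctr 536 186 r 33 pan (-29, 35) z [14. 19.]
top 667 ctr 482 237 r 33 pan (29, 82) z [15. 19.]
```

View pics/s6.png

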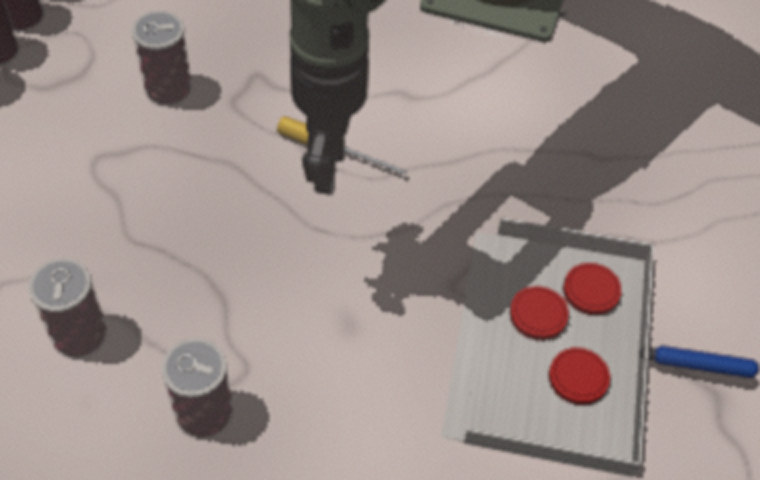

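All three caps lie flat in the pan (crop 540,312, 592,288 and 579,376), and the jars and screwdriver haven't moved.

```bash
python3 -c "
from plant import manip
print(manip.close_job())"
```

```text
the job is handed in; nothing more can be done
None
```

All three red caps lie flat on the pan floor, each at least 25 mm past the lip, with the jars and screwdriver left where they were; the job was handed in at about 17 s.

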